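# Wedge the spring clip off a roller mixer's axle

### The job

The loose roller of the bottle roller has to come out for washing, so take off the black spring clip that locks its axle: pick up the orange wedge, rest its blade lightly on the bare end of the axle and slide it along the axle under the clip's crown until the clip springs up off its groove; never pull at the clip with the fingers while it still grips, and neither press the wedge hard on the axle nor ram it into the clip. Draw the wedge out gently, so that the freed clip stays perched on the axle and does not fall, lay the wedge back flat on its pad, then set the clip down in the blue dish, and leave the other things where they stand.

Things in the scene. Friction and masses are not known exactly. Their poses are not given: they have to be found in the camera images.
- mixer: Bottle roller mixer, fixed: white housing 316 x 175 mm, 42 mm high, two black rollers along it. Origin at the level of its feet, 75 mm below axle_groove; x points along the rollers into the machine, z up. The loose roller (40 mm thick, end face at x = 44 mm) has a level steel axle, 15 mm in diameter; the captive one is 75 mm off on the -y side. Housing from x = 6 mm on.
- axle_groove (a point): Point on the loose roller's axle centre line, mid-way in the groove (15.6 mm wide, 12 mm in diameter) where the clip sits; mixer's axes. Inboard of the clip the axle lies in an open slot between two white cheeks (x 11.2 to 22 mm, 8 to 12.5 mm off to either side, tops 28 mm above this point); between them nothing is in the way above the axle until the roller's face at x = 44 mm.
- axle_end (a point): Centre of the axle's flat bare end, 24 mm outboard (-x) of axle_groove, same axes. The bare 15 mm thick stretch between the end and the groove is 16 mm long; its top is 7.5 mm above this point. The axle does not turn.
- clip_mid (a point): Middle of the black spring clip astride the axle, half-way up: 21 mm high, 23 mm across (y), 30 g. Its crown, a 6 mm wide strip, bridges the axle with a 13 mm wide passage below; seated, its underside is 4.5 mm above the axle's top. Two flat side skirts, 23 mm apart (x -7 to 10 mm, upper 10 mm of the clip), are the grip from above; a flat tongue (to x = 17 mm) lies between the slot's cheeks.
- clip_axis (a point): Point of the clip 3.4 mm below clip_mid; on the axle's centre line while the clip is seated. A blade slid in along +x lifts the crown against the sprung jaws (up to about 8 N down on the blade, 9 N of push, half-way). Lifted some 7 mm, the clip springs up by itself within about 0.5 s and perches loosely, upright, 11.5 mm above its seat. Let go earlier, it snaps back.
- clip: The clip as a whole; its origin is the same point as clip_axis. Once freed, it comes away straight up.
- wedge_grip (a point): Middle of the orange nylon wedge's handle, half-way up (14 mm above its underside). x points to the blade's tip, z up. Handle 85 mm long, 20 mm wide, 28 mm high; tool about 95 g. The blade, 6 mm wide, comes out of the handle's front face (40 mm ahead of this point); its flat underside is 8 mm above the handle's underside. It is slippery on the axle and the clip.
- wedge_tip (a point): Tip of an unbent blade, in the plane of its underside: 98 mm ahead of and 6 mm below wedge_grip, same axes. Blade 58 mm long; its top is 2.5 mm above the underside at the tip, rises evenly to 12 mm at 21 mm behind it, then stays level; the last 5 mm of the underside are bevelled up by 1.2 mm. The used nylon has taken a set: the blade leans up or down from its root, its tip up to 2.3 mm off.
- wedge: The wedge as a whole; its origin is on its flat underside, 14 mm below wedge_grip.
- pad: White bench pad, 190 x 70 x 4 mm, fixed; origin at the centre of its underside, x along its length. The wedge lies on it at the start, underside down.
- dish: Blue round dish, 110 mm across at the rim, 32 mm high, fixed; origin at the centre of its foot, inner floor about 5 mm above the bench.
- sample_bottle: Lying glass bottle with a red cap on the two rollers, 44 mm thick; a bystander.
- beaker: Clear plastic beaker, 86 mm across, 115 mm high, standing; a bystander.
- tube_rack: Green rack with capped tubes, 200 x 72 mm, 102 mm high; a bystander.

How it is judged:
By the outcome, as a careful person would: the job done as asked, in the order asked, and still so for the second after the job is handed in, with the robot touching nothing.
It also fails if it takes over 69 s, if anything falls off the work surface, if the arm or the gripper's body presses on something with over 40 N, if the wrist force passes 120 N, or if a joint passes its speed limit or range.

### The arm

A 7-joint arm with a two-finger parallel gripper is mounted at the origin on the work surface. World frame = base frame: x ahead of the robot, y to its left, z up, the work surface at z = 0. Lengths are in mm, angles in rad, forces in N, time in s.
With the tool pointing down it reaches from about 400 to 875 mm from the base axis. Payload 4.4 kg.
Tool frame: the origin (TCP) lies on the centre line of the jaws, within the pads' length; the fingertips stand 25 mm ahead of it and the grasp point (between the pads) lies 6 mm ahead of it (ctrl.finger_overhang is the distance from the TCP to the fingertips, in mm); z points along the fingers, y is the line along which they close (so a half turn about z gives the same grasp; the last joint's range is limited). The gripper opens to 85 mm and grips with 20 to 120 N. Pads are 22 mm wide; open, the fingers measure 114 mm over their backs; the gripper's body (76 mm by 85 mm) begins 54 mm behind the grasp point. The pads swing forward as they close: fully open they stand 13 mm farther back than shut.
Start: joints at [-1.242, 0.628, 0.038, 1.517, -0.027, 0.996, -0.02], TCP at [249.984, 600.021, 256.313] pointing down, gripper open.
Joint ranges: [-3.06, 3.06], [-0.37, 2.12], [-1.25, 1.32], [0.18, 2.47], [-1.1, 4.24], [0.23, 1.98], [-2.94, 2.94]. Speed limits (rad/s): [2.57, 2.57, 3.14, 3.14, 3.14, 3.14, 3.14].

### API

Orientations are given as [roll, pitch, yaw] about the fixed x, y, z axes, in that order (R = Rz(yaw) Ry(pitch) Rx(roll)).
In Python, from cell import ctrl gives the robot as it stands. The module is installed in compiled form; this text tells all that it offers.
- The arm moves only by the tool play_rows, never from a script. Its argument "targets" is a list of rows, each a list of 5 numbers: the closure, from 0 (fully open) to 1 (shut), then the shift along the tool's x, y, z in cm, then the turn about the tool's z in degrees. In form: [[gripper, dx, dy, dz, spin], ...]. A call has 1 to 10 rows; each row is the pose to reach, as a shift and turn from the pose commanded when the call began, along the tool's axes at that moment; what a row does not reach only later rows make up. A row lasts 1/10 s, in which the tool goes at most 50 mm and 8.59 degrees, less where a joint would pass 70% of its speed; a pose out of reach is approached as far as the arm can. A call with a gripper value outside its range is refused whole. The fingers move at their own pace and stop on an object; the grip force is fixed at half the most. Time passes only in rows, so rows that repeat a pose let the fingers close. It gives the time, the measured TCP pose, the force, the opening and the grip force at its end, in the units of the state.
- ctrl.read_state(): the state, without advancing time (a new reading comes with each control period).
- ctrl.get_image(name): name is "scene" or "top" or "wrist"; returns (picture, depth): 480x640x3 uint8, red, green, blue; 480x640 float32, mm along the optical axis (not along the pixel's ray), 0 where there is no reading.
- ctrl.calibration(name): a dict with "vfov" (degrees; the focal length in pixels is half the picture's height over the tangent of half this angle, whatever the lens; pixels are square), "cx", "cy" (the principal point, pixels), "extrinsics" (4x4, takes a point from camera to world coordinates); the wrist camera has in their place "mount" (4x4, takes a point from camera to tool coordinates, whose origin is the TCP and whose axes are the flange's). Camera axes: x right, y down, z forward; pixel columns grow to the right and rows downward; lengths in mm; the calibration is good to about 2 mm. The wrist camera is an equidistant fisheye: a pixel r from the principal point sees the ray r / f radians off the axis. A picture is of the moment at which its call begins: read the wrist's pose just before it. calibration takes no time and is no camera call.
- ctrl.finish_job(): hands the job in; it is judged then, once.
Trained networks look in the newest picture that a camera, given by its name, has taken for a name from the list of things; names that differ only in an ending like _2 or _b are one class to them, and where a whole thing is asked for, a point or a joint stands for the part that bears it (a point fixed in the world has none). Each returns a list of dicts, best first, with "confidence" (0 to 1); they miss things now and then, are a little off and sometimes report something else, mostly with a low value. They report only what shows in the picture. A call takes as long as a camera call.
- ctrl.search_frame(camera, name): "bbox" ([left, top, right, bottom] in pixels, round what is visible of it).
- ctrl.trace(camera, name): "pixels" (480x640 bool, what is visible of it) and "bbox" ([left, top, right, bottom] in pixels, round what is visible of it).
The state is a dict: "clock": time; "qpos": joint angles; "qd": joint speeds; "tau": joint torques, N m; "eef_pos": TCP position; "tool_rot": TCP orientation; "force": force on the tool from outside, world axes, zero at the start; "torque": the same for the moment, N m; "width": finger opening in mm; "gripper_force": force on a finger pad.
Only numpy, scipy, OpenCV 4.12 (cv2) and the standard library are available. Lean on these libraries where they do the work, as an engineer would, in place of code of your own. Each camera call takes 0.05 s, during which the arm holds its last target. There are 200 camera calls.

## Working session

There is one attempt and no reset: what is moved stays moved. The work goes in short steps, Python scripts to look and compute and a tool call to move; the robot and the scene stay as the last step left them, time stands still between calls to the robot, and variables do not carry over. Pictures are saved under pics/ and viewed, at most 10 in all, crops included, and the job is handed in when it is done.

Besides the shell and the picture viewer there is one more tool, called after "Emit:" in YAML: its name, and indented under it one key for each argument. play_rows: Moves the arm, as the interface text tells. Its arguments: {"type":"object","properties":{"targets":{"type":"array"}},"required":["targets"]}

```bash
mkdir -p pics; cat > h.py <<'E'
import numpy as np, cv2
from cell import ctrl
from scipy.spatial.transform import Rotation as R
def save(n,im): cv2.imwrite('pics/'+n+'.png',im[:,:,::-1])
def toolT():
    s=ctrl.read_state(); T=np.eye(4); T[:3,:3]=R.from_euler('xyz',s['tool_rot']).as_matrix(); T[:3,3]=s['eef_pos']; return T
def cam(name):
    c=ctrl.calibration(name); f=240/np.tan(np.radians(c['vfov'])/2)
    return c,f
def rays(name,uv):
    c,f=cam(name); uv=np.atleast_2d(uv).astype(float); d=(uv-[c['cx'],c['cy']])/f
    if name=='wrist':
        r=np.linalg.norm(d,axis=1)+1e-9; 
        return np.c_[d*(np.tan(r)/r)[:,None],np.ones(len(d))]
    return np.c_[d,np.ones(len(d))]
def E(name,T=None):
    c,f=cam(name)
    return (T if T is not None else toolT())@np.array(c['mount']) if name=='wrist' else np.array(c['extrinsics'])
def pts(name,uv,z,T=None):
    X=rays(name,uv)*np.asarray(z,float).reshape(-1,1); M=E(name,T); return X@M[:3,:3].T+M[:3,3]
def proj(name,P,T=None):
    c,f=cam(name); M=np.linalg.inv(E(name,T)); X=np.atleast_2d(P)@M[:3,:3].T+M[:3,3]
    if name=='wrist':
        r=np.linalg.norm(X[:,:2],axis=1); th=np.arctan2(r,X[:,2]); return X[:,:2]/(r[:,None]+1e-9)*th[:,None]*f+[c['cx'],c['cy']]
    return X[:,:2]/X[:,2:]*f+[c['cx'],c['cy']]
def cloud(name,mask,D,T=None):
    v,u=np.nonzero(mask&(D>0)); return pts(name,np.c_[u,v],D[v,u],T)
E
cat > a.py <<'E'
from h import *
print(ctrl.read_state())
for n in ['scene','top','wrist']:
    c=ctrl.calibration(n);print(n,c['vfov'],c['cx'],c['cy'],np.round(c.get('extrinsics',c.get('mount')),3).tolist())
    T=toolT(); im,D=ctrl.get_image(n); save(n+'0',im)
    for k in (['mixer','clip','wedge','pad','dish','wedge_tip','axle_end','clip_mid','beaker','tube_rack'] if n!='wrist' else []):
        r=ctrl.trace(n,k)
        if r:
            P=cloud(n,r[0]['pixels'],D,T)
            print(n,k,round(r[0]['confidence'],2),r[0]['bbox'],len(P), np.round(np.percentile(P,[2,50,98],axis=0)).tolist() if len(P) else '')
E
python3 a.py
```

```text
{'clock': 0.0, 'qpos': array([-1.24180955,  0.62931615,  0.03842828,  1.51836074, -0.02700007,
        0.99627526, -0.02003634]), 'qd': array([ 2.82007696e-04, -1.15288694e-03,  2.35748529e-04, -9.44114753e-05,
        1.44962142e-03,  1.92551005e-03,  1.87309292e-03]), 'tau': array([ 3.18036364e-04, -5.63398647e+01,  1.22653272e+00, -1.93433082e+01,
        1.11058663e-02,  1.09255873e-02, -1.15108094e-05]), 'eef_pos': array([249.74542516, 599.49482652, 255.41053081]), 'tool_rot': array([-3.13975073e+00,  1.44458841e-05,  2.74678073e+00]), 'force': array([ 1.4910861 , -0.23996291, -0.60745202]), 'torque': array([0.00666931, 0.03976113, 0.04441714]), 'gripper_force': 0.0, 'width': 85.12498087176292}
scene 57.515376773143515 321.93244909356724 242.3426851390456 [[0.447, 0.546, -0.708, 1300.436], [0.894, -0.28, 0.349, -472.123], [-0.007, -0.79, -0.613, 682.334], [0.0, 0.0, 0.0, 1.0]]
scene mixer 0.74 [352.0, 164.1, 501.5, 259.2] 7196 [[500.0, 23.0, 13.0], [614.0, 172.0, 70.0], [664.0, 327.0, 119.0]]
scene clip 0.65 [350.3, 160.2, 499.2, 257.8] 7112 [[498.0, 23.0, 13.0], [614.0, 172.0, 
[... 1711 characters left out ...]
[618.0, -255.0, 31.0], [634.0, -176.0, 35.0]]
top axle_end 0.85 [26.2, 244.9, 240.1, 342.1] 17233 [[476.0, 30.0, 40.0], [556.0, 204.0, 88.0], [650.0, 338.0, 122.0]]
top clip_mid 0.72 [212.6, 307.4, 229.9, 319.7] 155 [[500.0, 21.0, 79.0], [511.0, 31.0, 90.0], [522.0, 45.0, 93.0]]
top beaker 0.67 [289.3, 149.6, 337.7, 210.0] 2170 [[707.0, -186.0, 1.0], [766.0, -147.0, 63.0], [788.0, -108.0, 116.0]]
top tube_rack 0.71 [477.7, 193.9, 553.8, 305.4] 5616 [[492.0, -548.0, 4.0], [584.0, -498.0, 61.0], [684.0, -479.0, 104.0]]
wrist 65.70646984690485 319.12081305736695 238.12180291661147 [[0.0, -0.956, -0.293, 73.883], [1.0, 0.0, 0.001, -0.989], [-0.001, -0.293, 0.956, -117.421], [0.0, 0.0, 0.0, 1.0]]
```

```bash
python3 - <<'E'
import cv2,numpy as np
t=cv2.imread('pics/top0.png');s=cv2.imread('pics/scene0.png')
a=cv2.resize(t[225:285,310:430],(800,400),interpolation=3)
b=cv2.resize(t[290:340,190:250],(400,333)[:2],interpolation=3)[:200];
c=cv2.resize(s[180:230,340:440],(400,200),interpolation=3)
cv2.imwrite('pics/c1.png',np.vstack([a,np.hstack([cv2.resize(t[290:340,190:290],(400,200),interpolation=3),c])]))
E
```

```text
(no output)
```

View pics/top0.png

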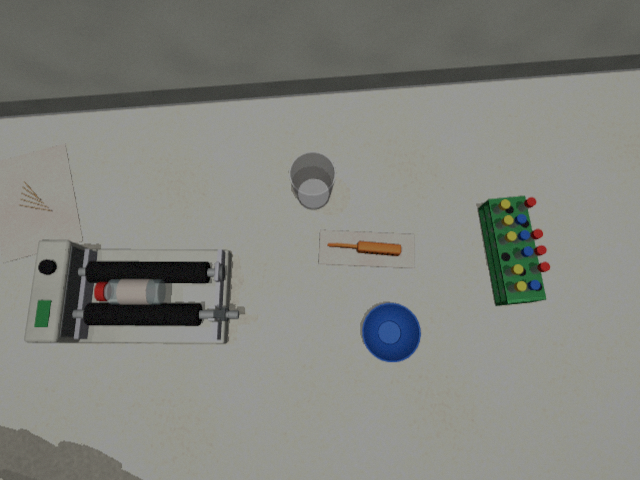

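View pics/c1.png

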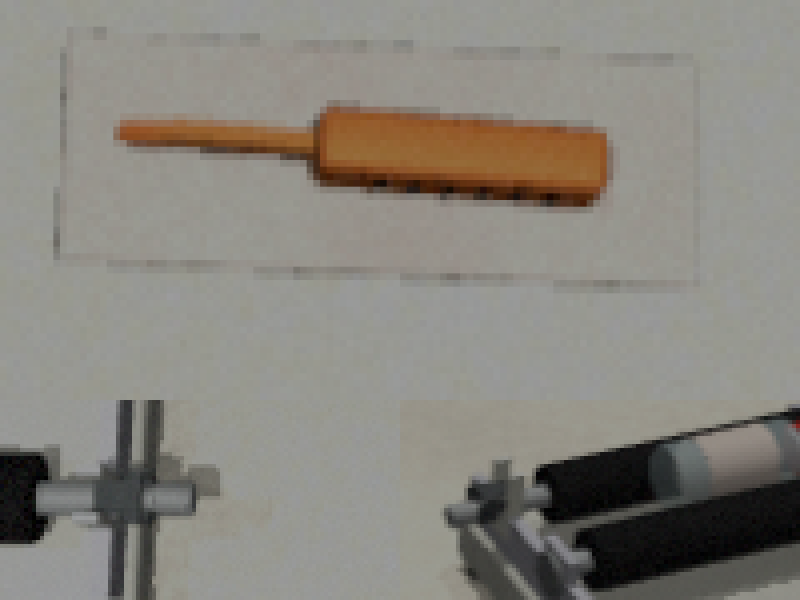

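```bash
cat >> h.py <<'E'
def shift(p,yaw=None):
    T=toolT(); d=T[:3,:3].T@(np.array(p)-T[:3,3])/10
    sp=0
    if yaw is not None:
        cur=np.degrees(ctrl.read_state()['tool_rot'][2]); sp=-(yaw-cur); sp=(sp+90)%180-90
    print('shift cm',np.round(d,2),'spin',np.round(sp,2))
E
python3 -c "
from h import *
shift([511,10,230],90)"
```

```text
shift cm [-46.79 -44.42   2.63] spin 67.38
```

Emit:
play_rows:
  targets:
    - [0,-46.8,-44.4,2.6,67.4]
    - [0,-46.8,-44.4,2.6,67.4]
    - [0,-46.8,-44.4,2.6,67.4]
    - [0,-46.8,-44.4,2.6,67.4]
    - [0,-46.8,-44.4,2.6,67.4]
    - [0,-46.8,-44.4,2.6,67.4]
    - [0,-46.8,-44.4,2.6,67.4]
    - [0,-46.8,-44.4,2.6,67.4]
    - [0,-46.8,-44.4,2.6,67.4]
    - [0,-46.8,-44.4,2.6,67.4]

```text
clock: 2.15
eef_pos: [452.9, 141.7, 236.4]
tool_rot: [3.141, -0.0, 1.571]
force: [0.3, -0.0, 0.8]
width: 85.1
gripper_force: 0.0
```

```bash
python3 -c "
from h import *
print(ctrl.read_state()['qpos'])
shift([511,10,230],90)"
```

```text
[-0.62999754  0.43107041  0.373512    2.02266094 -0.23169813  0.72687856
 -0.11335362]
shift cm [-13.17   5.8    0.64] spin 0.01
```

Emit:
play_rows:
  targets:
    - [0,-13.2,5.8,0.6,0]
    - [0,-13.2,5.8,0.6,0]
    - [0,-13.2,5.8,0.6,0]
    - [0,-13.2,5.8,0.6,0]
    - [0,-13.2,5.8,0.6,0]
    - [0,-13.2,5.8,0.6,0]

```text
clock: 2.75
eef_pos: [509.8, 12.5, 230.0]
tool_rot: [-3.141, -0.001, 1.572]
force: [0.7, 0.2, -0.8]
width: 85.5
gripper_force: 0.0
```

```bash
cat > look.py <<'E'
import sys
from h import *
tag=sys.argv[1]
T=toolT(); im,D=ctrl.get_image('wrist'); save(tag,im); np.savez(tag,T=T,D=D,im=im)
print(np.round(T[:3,3],1))
for k in sys.argv[2:]:
    r=ctrl.trace('wrist',k)
    for q in r[:1]:
        m=q['pixels'];P=cloud('wrist',m,D,T)
        np.save(tag+'_'+k,m)
        print(k,round(q['confidence'],2),np.round(q['bbox']).tolist(),len(P),np.round(np.percentile(P,[2,50,98],axis=0),1).tolist() if len(P) else '')
E
python3 look.py w1 clip mixer clip_mid; python3 -c "
from h import *
shift([615,-260,200],90)"
```

```text
[509.8  12.5 230. ]
clip 0.95 [305.0, 188.0, 339.0, 224.0] 818 [[500.8, 19.3, 78.9], [512.2, 30.1, 89.6], [522.9, 42.0, 91.2]]
mixer 0.57 [267.0, 2.0, 486.0, 241.0] 36283 [[473.7, 31.9, 41.7], [546.2, 99.9, 80.8], [641.1, 186.3, 96.6]]
clip_mid 0.96 [307.0, 190.0, 339.0, 221.0] 798 [[501.4, 19.4, 80.0], [512.9, 30.3, 89.6], [522.9, 42.0, 91.2]]
shift cm [-27.29  10.44   3.  ] spin 0.13
```

View pics/w1.png

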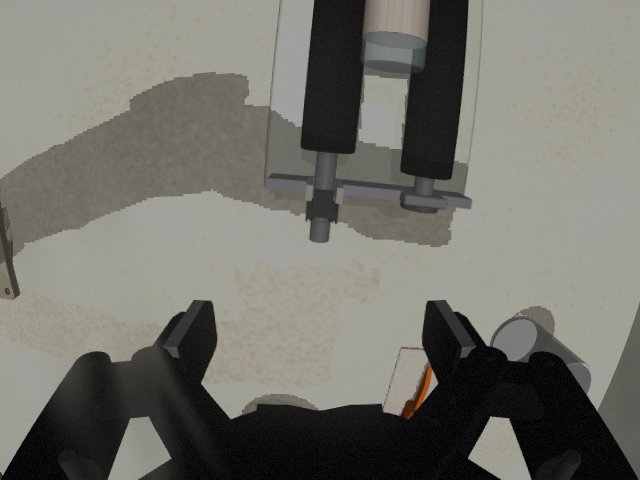

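```bash
cat > ax.py <<'E'
import sys
from h import *
d=np.load(sys.argv[1]+'.npz'); T,D=d['T'],d['D']
v,u=np.mgrid[100:280,270:380]; v=v.ravel();u=u.ravel(); z=D[v,u]; k=z>0
P=pts('wrist',np.c_[u,v][k],z[k],T)
for y0 in np.arange(-6,76,4.):
    q=P[(abs(P[:,1]-y0)<2)&(P[:,2]>60)&(abs(P[:,0]-512)<22)]
    if len(q)>4:
        t=q[q[:,2]>75] if (q[:,2]>75).sum()>3 else q
        print(y0,len(t),'x',np.round(np.percentile(t[:,0],[2,50,98]),1),'z',np.round(np.percentile(t[:,2],[10,50,95]),1))
E
python3 ax.py w1
```

```text
2.0 46 x [503.3 510.9 517. ] z [79.6 82.6 84. ]
6.0 101 x [503.3 510.1 517. ] z [79.2 82.4 84. ]
10.0 96 x [503.3 509.8 516.9] z [79.2 82.1 83.9]
14.0 107 x [504.1 510.9 518.4] z [77.8 82.1 84. ]
18.0 121 x [504.1 511.6 521.7] z [78.9 81.5 85.8]
22.0 109 x [500.  511.5 522.8] z [81.7 89.  90.5]
26.0 172 x [500.2 511.5 522.9] z [88.9 89.9 91.1]
30.0 191 x [501.6 512.2 523. ] z [84.6 89.3 90.6]
34.0 125 x [501.6 511.5 519.7] z [87.9 89.7 90.9]
38.0 205 x [501.4 514.3 524.8] z [ 88.5  90.  104.6]
42.0 249 x [497.4 513.7 525.4] z [ 80.2  89.8 104.6]
46.0 235 x [501.1 515.1 525.8] z [ 78.8  83.3 104.4]
50.0 152 x [502.1 511.1 521. ] z [ 79.   82.7 103.6]
54.0 117 x [507.2 514.3 521.6] z [80.1 82.4 84.3]
58.0 116 x [507.2 514.7 522.4] z [79.  82.2 84.2]
62.0 123 x [507.9 515.  522.3] z [79.9 82.3 83.9]
66.0 112 x [507.9 515.  522.8] z [79.3 82.4 84. ]
70.0 202 x [499.5 519.  533.4] z [83.4 92.3 96.1]
74.0 320 x [497.2 515.4 533.1] z [86.3 93.8 96.5]
```

Emit:
play_rows:
  targets:
    - [0,-27.3,10.4,3,0]
    - [0,-27.3,10.4,3,0]
    - [0,-27.3,10.4,3,0]
    - [0,-27.3,10.4,3,0]
    - [0,-27.3,10.4,3,0]
    - [0,-27.3,10.4,3,0]
    - [0,-27.3,10.4,3,0]
    - [0,-27.3,10.4,3,0]
    - [0,-27.3,10.4,3,0]

```text
clock: 3.85
eef_pos: [614.3, -259.5, 199.9]
tool_rot: [-3.141, -0.002, 1.573]
force: [0.1, -0.1, 0.4]
width: 85.4
gripper_force: 0.0
```

```bash
python3 look.py w2 wedge pad wedge_tip
```

```text
[ 614.3 -259.5  199.9]
wedge 0.62 [304.0, 109.0, 355.0, 279.0] 3087 [[605.6, -305.1, 15.9], [621.2, -254.8, 31.2], [635.3, -177.5, 33.0]]
pad 0.63 [278.0, 85.0, 384.0, 300.0] 13286 [[585.1, -334.9, 2.3], [625.5, -227.3, 3.8], [662.9, -154.4, 5.3]]
wedge_tip 0.57 [306.0, 106.0, 351.0, 278.0] 2981 [[605.6, -304.5, 16.4], [620.9, -255.7, 31.2], [635.0, -176.8, 33.0]]
```

View pics/w2.png

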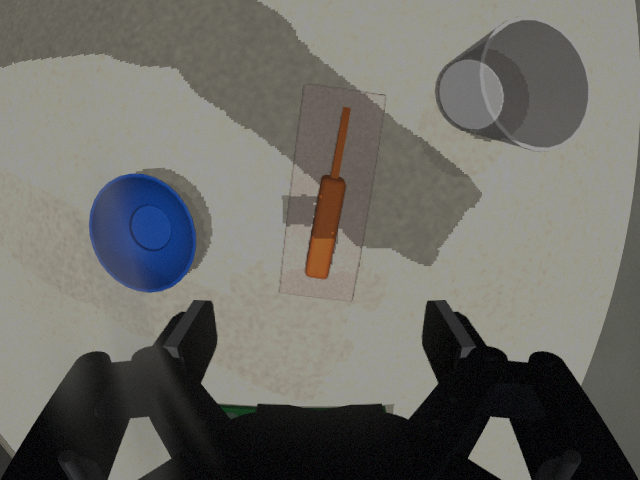

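```bash
cat > wd.py <<'E'
import sys
from h import *
tag=sys.argv[1]
d=np.load(tag+'.npz'); T,D=d['T'],d['D']; m=np.load(tag+'_wedge.npy')
im=d['im'].astype(int); m2=(im[:,:,0]-im[:,:,2]>35)&(im[:,:,0]>1.5*im[:,:,2])
m2&=cv2.dilate(m.astype(np.uint8),np.ones((9,9)))>0
P=cloud('wrist',m2,D,T); print(len(P))
h=P[P[:,2]>28]; r=cv2.minAreaRect(h[:,:2].astype(np.float32)); print('handle',r)
c=h[:,:2].mean(0); 
for y0 in np.arange(-310,-160,8.):
    q=P[abs(P[:,1]-y0)<4]
    if len(q)>3: print(y0,len(q),'x',np.round(np.percentile(q[:,0],[3,50,97]),1),(np.percentile(q[:,0],3)+np.percentile(q[:,0],97)).round(1)/2,'z',np.round(np.percentile(q[:,2],[10,50,90]),1))
print(P[:,1].max(),P[:,1].min())
E
python3 wd.py w2
```

```text
3061
handle ((619.0540771484375, -267.0084533691406), (84.72874450683594, 19.68948745727539), 79.84471893310547)
-310.0 40 x [606.5 614.7 620.6] 613.55 z [29.9 31.1 31.8]
-302.0 210 x [603.6 612.2 622.2] 612.85 z [29.8 31.4 32.5]
-294.0 220 x [604.7 613.9 623.7] 614.25 z [29.9 31.5 32.5]
-286.0 222 x [606.5 615.5 624.8] 615.65 z [30.4 31.7 32.6]
-278.0 232 x [607.3 617.1 626.1] 616.7 z [30.2 31.6 32.5]
-270.0 237 x [609.  618.6 627.6] 618.3 z [30.4 31.5 32.4]
-262.0 239 x [610.6 619.4 629. ] 619.85 z [30.2 31.6 32.5]
-254.0 240 x [612.2 620.9 630.5] 621.35 z [30.2 31.6 32.6]
-246.0 248 x [613.3 622.4 632. ] 622.65 z [29.8 31.5 32.5]
-238.0 253 x [614.6 623.9 633.4] 623.95 z [29.6 31.4 32.5]
-230.0 274 x [616.1 624.7 634.1] 625.1 z [28.8 31.3 32.4]
-222.0 129 x [618.3 625.6 630.3] 624.3 z [18.5 24.  28.7]
-214.0 84 x [625.5 628.3 631.8] 628.7 z [20.1 23.6 24.6]
-206.0 86 x [626.9 629.5 633.9] 630.35 z [15.7 23.7 24.9]
-198.0 86 x [628.2 631.  635.1] 631.65 z [17.5 23.9 24.8]
-190.0 83 x [629.6 632.5 635.6] 632.6 z [21.1 23.7 24.9]
-182.0 84 x [631.  634.1 637.4] 634.2 z [18.3 20.8 22.3]
-174.0 77 x [632.6 635.2 638.4] 635.5 z [15.  16.9 19.1]
-166.0 15 x [633.9 636.1 638.9] 636.4 z [13.7 14.5 15.9]
-167.7960771365475 -320.471623712525
```

```bash
python3 -c "
from h import *
shift([623,-244.8,31],79.8)"
```

```text
shift cm [ 1.52  0.85 16.95] spin 10.3
```

Emit:
play_rows:
  targets:
    - [0,0.8,0.4,4,5.2]
    - [0,1.5,0.9,8,10.3]
    - [0,1.5,0.9,11,10.3]
    - [0,1.5,0.9,13.5,10.3]
    - [0,1.5,0.9,15,10.3]
    - [0,1.5,0.9,16,10.3]
    - [0,1.5,0.9,16.6,10.3]
    - [0,1.5,0.9,16.9,10.3]
    - [0,1.5,0.9,16.9,10.3]
    - [0,1.5,0.9,16.9,10.3]

```text
clock: 5.05
eef_pos: [623.7, -247.1, 32.1]
tool_rot: [3.14, 0.0, 1.391]
force: [0.3, 0.6, 0.9]
width: 85.4
gripper_force: 0.0
```

```bash
python3 -c "
from h import *
shift([623,-244.8,31],79.8)"
```

```text
shift cm [ 0.22 -0.11  0.11] spin -0.12
```

Emit:
play_rows:
  targets:
    - [0.5,0.1,-0.1,0.1,0]
    - [0.8,0.1,-0.1,0.1,0]
    - [1,0.1,-0.1,0.1,0]
    - [1,0.1,-0.1,0.1,0]
    - [1,0.1,-0.1,0.1,0]
    - [1,0.1,-0.1,0.1,0]
    - [1,0.1,-0.1,0.1,0]
    - [1,0.1,-0.1,0.1,0]

```text
clock: 5.85
eef_pos: [622.6, -245.8, 30.4]
tool_rot: [3.141, 0.0, 1.391]
force: [-1.0, 0.2, 2.5]
width: 19.3
gripper_force: 59.1
```

```bash
python3 -c "
from h import *
shift([501,-91.3,113],84.7)"
```

```text
shift cm [ 13.02 -14.73  -8.27] spin -5.02
```

Emit:
play_rows:
  targets:
    - [1,0,0,-0.5,0]
    - [1,0,0,-2,0]
    - [1,0,0,-4.5,0]
    - [1,0,0,-8,0]
    - [1,0,0,-9,0]
    - [1,0,0,-9,0]
    - [1,0,0,-9,0]

```text
clock: 6.55
eef_pos: [621.8, -245.1, 119.6]
tool_rot: [-3.14, -0.001, 1.391]
force: [0.1, -0.5, -1.6]
width: 19.1
gripper_force: 58.7
```

```bash
python3 -c "
from h import *
shift([501,-91.3,113],84.7)"
```

```text
shift cm [ 12.97 -14.64   0.69] spin -5.01
```

Emit:
play_rows:
  targets:
    - [1,2.5,-3,0,-1]
    - [1,5,-6,0,-2.5]
    - [1,8,-9,0,-4]
    - [1,10.5,-12,0,-5]
    - [1,12,-13.8,0.3,-5]
    - [1,13,-14.6,0.7,-5]
    - [1,13,-14.6,0.7,-5]
    - [1,13,-14.6,0.7,-5]
    - [1,13,-14.6,0.7,-5]

```text
clock: 7.45
eef_pos: [503.1, -93.3, 113.1]
tool_rot: [3.14, 0.001, 1.476]
force: [0.2, -0.2, -0.6]
width: 19.3
gripper_force: 58.9
```

```bash
python3 look.py w3 wedge clip; python3 ax.py w3;  python3 - <<'E'
from h import *
T=toolT(); print(np.degrees(ctrl.read_state()['tool_rot']),ctrl.read_state()['force'])
d=np.load('w3.npz');T,D,im=d['T'],d['D'],d['im'].astype(int)
m=(im[:,:,0]-im[:,:,2]>35)&(im[:,:,0]>1.5*im[:,:,2]); P=cloud('wrist',m,D,T)
Ti=np.linalg.inv(T); Q=P@Ti[:3,:3].T+Ti[:3,3]
for x0 in range(0,84,4):
    q=Q[(abs(Q[:,0]-x0)<2)&(abs(Q[:,1])<20)]
    if len(q)>5: print(x0,len(q),np.round([*np.percentile(q[:,1],[3,97]),*np.percentile(q[:,2],[5,50])],1))
print(Q[:,0].max())
E
```

```text
[503.1 -93.3 113.1]
wedge 0.91 [293.0, 116.0, 354.0, 412.0] 10108 [[493.3, -126.7, 94.1], [505.9, -81.6, 113.5], [513.6, -19.2, 115.4]]
clip 0.94 [284.0, 0.0, 341.0, 37.0] 1773 [[500.2, 18.1, 72.2], [511.5, 24.6, 89.2], [522.7, 32.8, 91.1]]
[1.79958134e+02 3.54090998e-02 8.45986314e+01] [-0.60851185 -0.17046864 -0.87607602]
0 467 [-8.4  9.2 -2.3 -1.3]
4 485 [-8.4  9.1 -2.3 -1.3]
8 517 [-8.5  9.4 -2.4 -1.3]
12 549 [-8.9  9.6 -2.2 -1.2]
16 630 [-9.1  9.5 -2.2 -1. ]
20 1263 [-8.1  9.  -0.9  4.9]
24 168 [-2.5  2.9  5.6  6.5]
28 166 [-2.5  2.9  5.7  6.4]
32 173 [-2.4  2.8  5.5  6.4]
36 185 [-2.4  3.1  5.5  6.5]
40 187 [-2.4  3.1  5.5  6.5]
44 196 [-2.4  3.1  5.5  6.4]
48 205 [-2.7  3.1  5.4  6.4]
52 211 [-2.7  3.1  5.3  6.4]
56 212 [-2.7  3.   5.4  6.4]
60 220 [-2.7  3.1  6.   7.5]
64 215 [-2.7  3.1  7.9  9.2]
68 216 [-2.7  3.1  9.8 11.1]
72 197 [-2.7  3.1 11.6 12.9]
76 192 [-2.8  2.9 13.2 14.6]
80 40 [-2.7  5.3 14.8 15.6]
82.15336823895083
```

View pics/w3.png

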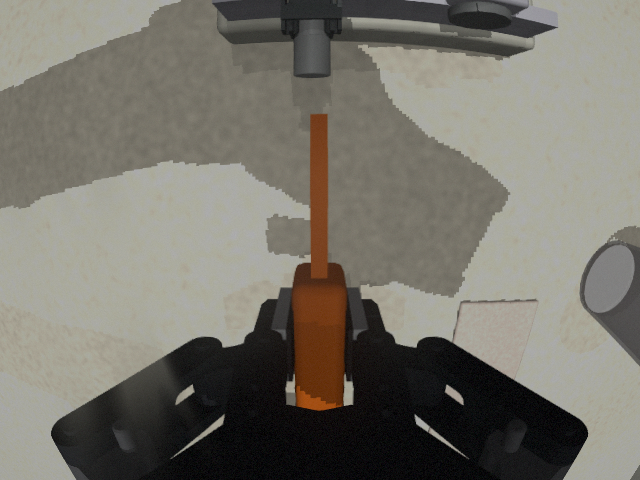

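```bash
cat > ax2.py <<'E'
import sys
from h import *
d=np.load(sys.argv[1]+'.npz');T,D=d['T'],d['D']; Ti=np.linalg.inv(T)
v,u=np.mgrid[0:130,270:360]; v=v.ravel();u=u.ravel(); z=D[v,u]; k=z>0
P=pts('wrist',np.c_[u,v][k],z[k],T); Q=P@Ti[:3,:3].T+Ti[:3,3]
for x0 in range(84,126,3):
    q=Q[(abs(Q[:,0]-x0)<1.5)&(P[:,2]>76)&(abs(Q[:,1])<25)]
    if len(q)>5:
        w=q[q[:,2]>np.percentile(q[:,2],3)]
        print(x0,len(q),'y',np.round(np.percentile(q[:,1],[3,97]),1),np.round(np.percentile(q[:,1],[3,97]).mean(),1),'z top',np.round(np.percentile(q[:,2],[5,20,50]),1))
E
python3 ax2.py w3
```

```text
96 270 y [-9.6  4.4] -2.6 z top [28.9 29.7 31.1]
99 267 y [-9.6  4.4] -2.6 z top [29.  29.6 30.5]
102 267 y [-9.3  4.4] -2.5 z top [29.  29.6 30.7]
105 261 y [-9.2  4.4] -2.4 z top [28.9 29.7 30.6]
108 258 y [-9.2  4.4] -2.4 z top [28.9 29.7 30.5]
111 286 y [-13.4   7.8] -2.8 z top [27.1 29.3 30.9]
114 454 y [-13.4   8.3] -2.6 z top [25.  27.1 31.2]
117 732 y [-13.4   7.9] -2.7 z top [22.  22.8 24.3]
120 439 y [-13.4   8.1] -2.6 z top [22.  22.5 23.1]
123 311 y [-13.6   7.9] -2.9 z top [22.1 22.7 23.2]
```

Emit:
play_rows:
  targets:
    - [1,0.5,-0.15,0.3,0]
    - [1,1.2,-0.27,0.6,0]
    - [1,1.9,-0.27,0.8,0]
    - [1,2.4,-0.27,0.9,0]
    - [1,2.4,-0.27,0.9,0]
    - [1,2.4,-0.27,0.9,0]
    - [1,2.4,-0.27,0.9,0]

```text
clock: 8.3
eef_pos: [501.6, -67.8, 104.3]
tool_rot: [3.141, 0.0, 1.478]
force: [1.0, 0.3, -1.4]
width: 18.9
gripper_force: 58.9
```

```bash
python3 look.py w4 wedge;python3 ax2.py w4; python3 - <<'E'
from h import *
F=[];p=[]
for i in range(3):
    ctrl.get_image('wrist');s=ctrl.read_state();F.append(s['force']);p.append(s['eef_pos'])
print(np.round(F,2),np.round(p,1))
for n in ['scene']:
    im,D=ctrl.get_image(n); save('s4',im)
E
```

```text
[501.6 -67.8 104.3]
wedge 0.8 [291.0, 114.0, 353.0, 412.0] 9972 [[491.9, -101.3, 87.6], [504.3, -56.1, 104.7], [511.8, 6.3, 106.6]]
84 302 y [-5.3  7.9] 1.3 z top [20.1 21.  21.9]
87 412 y [-9.3 12.1] 1.4 z top [16.6 20.2 22.6]
90 628 y [-9.3 11.9] 1.3 z top [14.1 16.2 21.9]
93 581 y [-9.4 11.9] 1.2 z top [13.4 13.9 14.5]
96 525 y [-9.4 12. ] 1.3 z top [13.3 13.8 14.4]
99 495 y [-9.5 12.3] 1.4 z top [13.4 14.1 14.9]
102 429 y [-9.5 12. ] 1.3 z top [13.4 14.  14.7]
105 880 y [-10.7  13. ] 1.2 z top [ 0.1  4.5 13.9]
108 628 y [-10.5  12.3] 0.9 z top [-0.6  0.2 13.7]
111 469 y [-10.7  12.5] 0.9 z top [-0.5  0.   1.6]
114 502 y [-10.6  12.6] 1.0 z top [-0.6  0.2 12.7]
117 333 y [-8.3 10.8] 1.3 z top [ 0.7 20.1 21.5]
120 277 y [-5.6  8.3] 1.4 z top [20.3 20.9 21.8]
123 190 y [-5.7  8.1] 1.2 z top [20.3 21.  22.1]
[[ 0.92 -0.11  0.24]
 [ 0.77 -0.6  -1.05]
 [ 0.31 -0.21 -0.67]] [[501.5 -67.8 104.3]
 [501.6 -67.8 104.2]
 [501.5 -67.7 104.2]]
```

Emit:
play_rows:
  targets:
    - [1,0,0.11,0.05,0]
    - [1,0,0.11,0.1,0]
    - [1,0,0.11,0.15,0]
    - [1,0,0.11,0.15,0]
    - [1,0,0.11,0.15,0]

```text
clock: 9.1
eef_pos: [502.6, -67.6, 102.6]
tool_rot: [-3.141, -0.0, 1.478]
force: [0.1, 0.3, -1.1]
width: 19.1
gripper_force: 58.9
```

```bash
cat > f.py <<'E'
from h import *
F=[];p=[]
for i in range(6):
    ctrl.get_image('scene');s=ctrl.read_state();F.append(s['force']);p.append(s['eef_pos'])
print(np.round(np.mean(F,0),2),np.round(np.mean(p,0),2),np.round(s['torque'],2),np.round(s['tool_rot'],4),s['clock'])
E
python3 f.py
```

```text
[-0.13  0.07 -0.97] [502.61 -67.58 102.66] [0.06 0.05 0.02] [-3.1416 -0.      1.478 ] 9.4
```

Emit:
play_rows:
  targets:
    - [1,0,0,0.03,0]
    - [1,0,0,0.06,0]
    - [1,0,0,0.06,0]

```text
clock: 9.7
eef_pos: [502.6, -67.6, 102.0]
tool_rot: [-3.141, -0.0, 1.478]
force: [0.0, -0.4, -0.5]
width: 19.1
gripper_force: 58.9
```

```bash
python3 f.py
```

```text
[-0.11  0.07 -1.17] [502.61 -67.6  102.05] [ 0.03 -0.03  0.01] [ 3.1415 -0.      1.478 ] 10.0
```

Emit:
play_rows:
  targets:
    - [1,0,0,0.02,0]
    - [1,0,0,0.04,0]
    - [1,0,0,0.04,0]

```text
clock: 10.3
eef_pos: [502.6, -67.5, 101.7]
tool_rot: [3.142, -0.0, 1.478]
force: [-0.3, -0.1, 0.7]
width: 19.1
gripper_force: 58.9
```

```bash
python3 f.py
```

```text
[ 0.14  0.05 -0.22] [502.63 -67.6  101.69] [ 0.09 -0.07  0.01] [ 3.1416 -0.      1.4779] 10.6
```

Emit:
play_rows:
  targets:
    - [1,0,0,0.02,0]
    - [1,0,0,0.03,0]
    - [1,0,0,0.03,0]

```text
clock: 10.9
eef_pos: [502.7, -67.6, 101.4]
tool_rot: [3.142, -0.0, 1.478]
force: [-0.5, -1.0, 1.3]
width: 18.9
gripper_force: 59.1
```

```bash
python3 f.py
```

```text
[-0.47  0.03  1.47] [502.65 -67.6  101.43] [0.13 0.01 0.04] [ 3.1415 -0.      1.4779] 11.2
```

Emit:
play_rows:
  targets:
    - [1,0.2,0,-0.02,0]
    - [1,0.4,0,-0.02,0]
    - [1,0.6,0,-0.02,0]
    - [1,0.8,0,-0.02,0]
    - [1,1.0,0,-0.02,0]
    - [1,1.1,0,-0.02,0]
    - [1,1.2,0,-0.02,0]
    - [1,1.2,0,-0.02,0]

```text
clock: 12.0
eef_pos: [503.8, -55.4, 101.6]
tool_rot: [3.142, -0.0, 1.478]
force: [-0.2, -0.1, 2.6]
width: 18.9
gripper_force: 59.1
```

```bash
python3 f.py; python3 look.py w5 clip; python3 ax2.py w5; python3 - <<'E'
import cv2
i=cv2.imread('pics/w5.png'); cv2.imwrite('pics/w5c.png',cv2.resize(i[0:150,220:420],(800,600),interpolation=2))
E
```

```text
[0.08 0.76 2.21] [503.77 -55.43 101.57] [ 0.27 -0.08 -0.02] [-3.1415e+00 -3.0000e-04  1.4780e+00] 12.3
[503.7 -55.5 101.6]
clip 0.84 [287.0, 56.0, 352.0, 124.0] 3526 [[501.0, 19.3, 80.3], [512.3, 29.7, 89.6], [522.5, 42.1, 91.1]]
84 527 y [-10.3  11.3] 0.5 z top [10.8 11.3 11.9]
87 567 y [-10.1  11.1] 0.5 z top [10.9 11.4 12.3]
90 433 y [-10.4  11.1] 0.3 z top [10.8 11.3 12. ]
93 851 y [-11.7  12.3] 0.3 z top [-2.9 -1.1 11.2]
96 689 y [-11.2  11.9] 0.3 z top [-3.3 -2.5 10.9]
99 528 y [-11.7  12.2] 0.2 z top [-3.3 -2.7 -1.4]
102 649 y [-11.5  12. ] 0.3 z top [-3.2 -2.5 17. ]
105 327 y [-6.7  9.5] 1.4 z top [-1.3 17.9 18.9]
108 288 y [-6.3  7. ] 0.4 z top [17.6 18.3 19.3]
111 301 y [-6.3  7. ] 0.4 z top [17.4 18.1 19.1]
114 288 y [-6.7  7. ] 0.2 z top [17.4 18.4 19.2]
117 295 y [-6.7  7.4] 0.4 z top [17.5 18.2 19. ]
120 293 y [-6.4  7.5] 0.5 z top [17.5 18.3 19.2]
123 112 y [-6.8  7.5] 0.4 z top [17.9 18.7 20.1]
```

View pics/w5c.png

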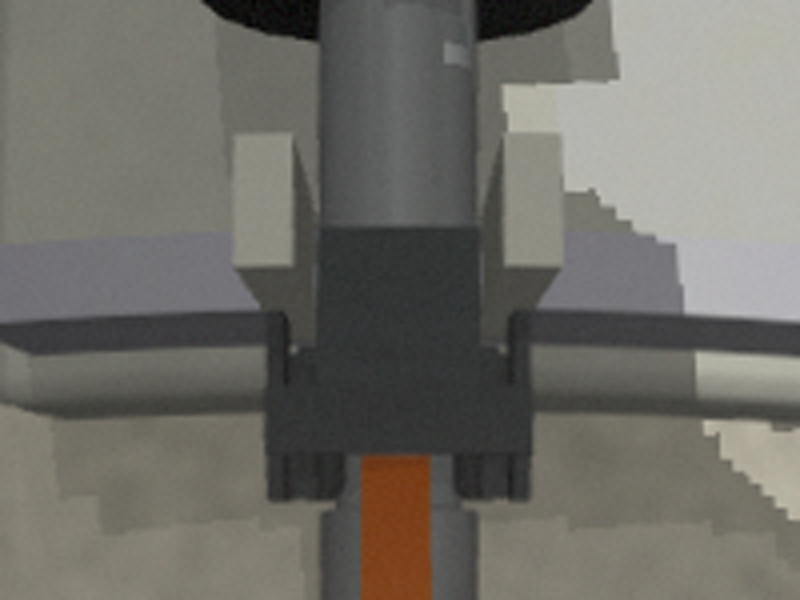

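Emit:
play_rows:
  targets:
    - [1,0.1,0,-0.02,0]
    - [1,0.2,0,-0.02,0]
    - [1,0.3,0,-0.02,0]
    - [1,0.4,0,-0.02,0]
    - [1,0.5,0,-0.02,0]
    - [1,0.6,0,-0.02,0]
    - [1,0.7,0,-0.02,0]
    - [1,0.8,0,-0.02,0]
    - [1,0.9,0,-0.02,0]
    - [1,1.0,0,-0.02,0]

```text
clock: 13.4
eef_pos: [504.6, -47.0, 101.8]
tool_rot: [3.141, 0.002, 1.477]
force: [-0.6, -6.8, 2.1]
width: 18.8
gripper_force: 59.1
```

Emit:
play_rows:
  targets:
    - [1,0.1,0,0,0]
    - [1,0.2,0,0,0]
    - [1,0.3,0,0,0]
    - [1,0.4,0,0,0]
    - [1,0.5,0,0,0]
    - [1,0.6,0,0,0]
    - [1,0.7,0,0,0]

```text
clock: 14.1
eef_pos: [505.4, -41.5, 101.9]
tool_rot: [3.14, 0.003, 1.475]
force: [-0.5, -9.3, 2.0]
width: 18.8
gripper_force: 59.1
```

Emit:
play_rows:
  targets:
    - [1,0.1,0,0,0]
    - [1,0.2,0,0,0]
    - [1,0.3,0,0,0]
    - [1,0.4,0,0,0]
    - [1,0.5,0,0,0]
    - [1,0.6,0,0,0]
    - [1,0.7,0,0,0]

```text
clock: 14.8
eef_pos: [505.9, -30.5, 101.7]
tool_rot: [-3.141, -0.001, 1.479]
force: [-0.1, -0.4, 1.8]
width: 18.7
gripper_force: 59.1
```

Emit:
play_rows:
  targets:
    - [1,0,0,0,0]
    - [1,0,0,0,0]
    - [1,0,0,0,0]
    - [1,0,0,0,0]

```text
clock: 15.2
eef_pos: [505.9, -31.3, 101.7]
tool_rot: [-3.141, -0.001, 1.478]
force: [0.3, 0.2, 2.7]
width: 19.1
gripper_force: 59.1
```

```bash
python3 f.py; python3 look.py w6 clip
```

```text
[0.14 0.83 2.71] [505.94 -31.6  101.77] [ 0.27 -0.01  0.03] [-3.1415e+00 -1.0000e-04  1.4779e+00] 15.5
[505.9 -31.7 101.8]
clip 0.56 [283.0, 124.0, 350.0, 202.0] 4254 [[499.8, 18.6, 91.5], [511.2, 29.6, 101.4], [522.0, 41.5, 102.8]]
```

Emit:
play_rows:
  targets:
    - [1,0,0,-0.05,0]
    - [1,0,0,-0.1,0]
    - [1,-0.1,0,-0.12,0]
    - [1,-0.3,0,-0.12,0]
    - [1,-0.5,0,-0.12,0]
    - [1,-0.8,0,-0.12,0]
    - [1,-1.1,0,-0.12,0]
    - [1,-1.4,0,-0.12,0]
    - [1,-1.7,0,-0.12,0]
    - [1,-2,0,-0.12,0]

```text
clock: 16.6
eef_pos: [504.0, -52.0, 102.9]
tool_rot: [-3.141, 0.0, 1.478]
force: [-0.1, -0.4, -1.2]
width: 19.0
gripper_force: 58.9
```

Emit:
play_rows:
  targets:
    - [1,-0.3,0,0,0]
    - [1,-0.6,0,0,0]
    - [1,-0.9,0,0,0]
    - [1,-1.3,0,0,0]
    - [1,-1.7,0,0,0]
    - [1,-2.2,0,0,0]
    - [1,-2.8,0,0,0]
    - [1,-3.5,0,0,0]
    - [1,-4,0,0,0]
    - [1,-4,0,0,0]

```text
clock: 17.6
eef_pos: [500.3, -92.7, 103.0]
tool_rot: [3.141, 0.001, 1.476]
force: [-0.1, -0.3, -1.0]
width: 18.9
gripper_force: 58.9
```

```bash
python3 f.py; python3 look.py w7 clip; python3 -c "
from h import *
shift([622.6,-245.8,110],79.7)"
```

```text
[-0.21  0.28 -1.02] [500.37 -91.34 102.93] [-0.02 -0.03 -0.05] [-3.1415e+00 -2.0000e-04  1.4786e+00] 17.9
[500.4 -91.1 102.9]
clip 0.65 [279.0, 0.0, 351.0, 34.0] 1829 [[499.3, 17.1, 82.0], [509.2, 21.9, 96.9], [521.4, 26.6, 102.8]]
shift cm [-14.27  13.59  -0.71] spin 5.01
```

Emit:
play_rows:
  targets:
    - [1,-1,0.5,-0.3,0]
    - [1,-4,2,-0.7,1]
    - [1,-7,5,-0.7,3]
    - [1,-10,8.5,-0.7,5]
    - [1,-12.5,12,-0.7,5]
    - [1,-14,13.4,-0.7,5]
    - [1,-14.3,13.6,-0.7,5]
    - [1,-14.3,13.6,-0.7,5]
    - [1,-14.3,13.6,-0.7,5]

```text
clock: 18.9
eef_pos: [621.5, -245.3, 109.7]
tool_rot: [-3.14, -0.001, 1.391]
force: [-0.2, 1.1, -0.9]
width: 19.2
gripper_force: 58.9
```

```bash
python3 -c "
from h import *
shift([622.6,-245.8,31],79.7)"; python3 look.py w8 wedge; python3 - <<'E'
from h import *
d=np.load('w8.npz');T,D,im=d['T'],d['D'],d['im'].astype(int)
m=(im[:,:,0]-im[:,:,2]>35)&(im[:,:,0]>1.5*im[:,:,2]); P=cloud('wrist',m,D,T)
Ti=np.linalg.inv(T); Q=P@Ti[:3,:3].T+Ti[:3,3]
for x0 in range(-16,84,8):
    q=Q[(abs(Q[:,0]-x0)<2)&(abs(Q[:,1])<20)]
    if len(q)>5: print(x0,len(q),np.round([*np.percentile(q[:,1],[3,97]),*np.percentile(q[:,2],[5,50])],1))
E
```

```text
shift cm [-0.04  0.13  7.87] spin -0.0
[ 621.5 -245.3  109.7]
wedge 0.76 [294.0, 115.0, 349.0, 411.0] 9884 [[609.9, -278.4, 93.7], [625.1, -233.9, 110.0], [635.9, -172.1, 112.0]]
-16 400 [-8.6  9.8 -2.  -1.1]
-8 430 [-8.2  9.2 -2.2 -1.2]
0 477 [-8.4  9.3 -2.2 -1.1]
8 535 [-8.5  9.5 -2.3 -1.1]
16 630 [-9.1  9.7 -2.2 -0.9]
24 162 [-2.4  3.   5.7  6.6]
32 167 [-2.3  2.9  5.7  6.5]
40 192 [-2.3  3.2  5.6  6.5]
48 206 [-2.6  3.2  5.4  6.3]
56 210 [-2.6  3.1  5.3  6.5]
64 215 [-2.6  3.2  8.2  9.4]
72 196 [-2.7  3.2 11.7 13. ]
80 39 [-2.7  5.3 14.6 16.1]
```

Emit:
play_rows:
  targets:
    - [1,0,0.1,1.5,0]
    - [1,0,0.1,4,0]
    - [1,0,0.1,6,0]
    - [1,0,0.1,7,0]
    - [1,0,0.1,7.5,0]
    - [1,0,0.1,7.7,0]
    - [1,0,0.1,7.75,0]
    - [1,0,0.1,7.8,0]
    - [1,0,0.1,7.8,0]

```text
clock: 19.9
eef_pos: [624.0, -246.8, 32.7]
tool_rot: [3.14, 0.0, 1.391]
force: [0.0, 0.3, -0.9]
width: 18.9
gripper_force: 58.9
```

```bash
python3 f.py
```

```text
[-0.11  0.17 -0.64] [ 623.75 -246.74   32.37] [-0.03  0.   -0.02] [3.1413 0.     1.3906] 20.2
```

Emit:
play_rows:
  targets:
    - [1,0.05,-0.1,0.07,0]
    - [1,0.05,-0.1,0.12,0]
    - [1,0.05,-0.1,0.16,0]
    - [1,0.05,-0.1,0.16,0]

```text
clock: 20.6
eef_pos: [622.5, -245.9, 30.4]
tool_rot: [-3.141, -0.0, 1.391]
force: [-0.4, -0.2, 0.7]
width: 18.8
gripper_force: 59.3
```

```bash
python3 f.py
```

```text
[-0.71  0.82  1.38] [ 622.5  -245.89   30.43] [0.22 0.29 0.  ] [-3.1413e+00 -2.0000e-04  1.3907e+00] 20.9
```

Emit:
play_rows:
  targets:
    - [0.7,0,0,0,0]
    - [0.5,0,0,0,0]
    - [0.3,0,0,0,0]
    - [0,0,0,0,0]
    - [0,0,0,0,0]
    - [0,0,0,0,0]
    - [0,0,0,-2,0]
    - [0,0,0,-6,0]
    - [0,0,0,-11,0]
    - [0,0,0,-14,0]

```text
clock: 21.9
eef_pos: [623.8, -246.9, 174.1]
tool_rot: [3.137, 0.001, 1.39]
force: [1.4, -0.7, -0.8]
width: 85.5
gripper_force: 0.0
```

```bash
python3 look.py w9 wedge; python3 wd.py w9 | head -4;python3 -c "
from h import *
shift([511.5,-5,205],84.7)"
```

```text
[ 623.8 -246.9  174.1]
wedge 0.59 [302.0, 124.0, 336.0, 306.0] 3621 [[606.2, -305.1, 16.5], [622.4, -252.6, 31.1], [636.5, -175.1, 33.0]]
3518
handle ((619.2159423828125, -267.0599060058594), (83.77552795410156, 19.37381935119629), 80.01066589355469)
-310.0 53 x [606.5 616.2 622.2] 614.35 z [28.4 30.9 32. ]
-302.0 220 x [604.2 613.2 621.9] 613.1 z [30.  31.5 32.6]
shift cm [ 21.83 -15.54  -3.1 ] spin -5.03
```

Emit:
play_rows:
  targets:
    - [0,4,-3,-2,-2]
    - [0,9,-6,-3.1,-5]
    - [0,13.5,-9,-3.1,-5]
    - [0,17.5,-12,-3.1,-5]
    - [0,20.5,-14.5,-3.1,-5]
    - [0,21.8,-15.5,-3.1,-5]
    - [0,21.8,-15.5,-3.1,-5]
    - [0,21.8,-15.5,-3.1,-5]

```text
clock: 22.8
eef_pos: [509.2, -3.7, 201.2]
tool_rot: [3.141, 0.0, 1.479]
force: [0.9, -1.6, 0.9]
width: 85.4
gripper_force: 0.0
```

```bash
python3 look.py w10 clip; python3 - <<'E'
from h import *
d=np.load('w10.npz');T,D=d['T'],d['D']; m=np.load('w10_clip.npy'); P=cloud('wrist',m,D,T)
Ti=np.linalg.inv(T); Q=P@Ti[:3,:3].T+Ti[:3,3]; Q=Q[P[:,2]>99]
print('clip tool: x',np.percentile(Q[:,0],[1,50,99]),'y',np.percentile(Q[:,1],[1,50,99]),'z',np.percentile(Q[:,2],[5,50]))
print(np.degrees(cv2.minAreaRect(Q[:,:2].astype(np.float32))[2]/57.3), ctrl.read_state()['tool_rot'],ctrl.read_state()['eef_pos'])
E
```

```text
[509.2  -3.7 201.2]
clip 0.9 [298.0, 174.0, 336.0, 212.0] 1180 [[500.1, 18.5, 91.2], [511.3, 29.7, 101.3], [521.9, 41.6, 102.8]]
clip tool: x [24.58505827 33.83223243 45.60993812] y [-12.09133675  -1.32056479   9.9893518 ] z [98.53830933 99.71500006]
0.6430362650454676 [3.14089581e+00 9.46561785e-04 1.47619159e+00] [509.77847982  -5.13911295 201.27591227]
```

View pics/w10.png

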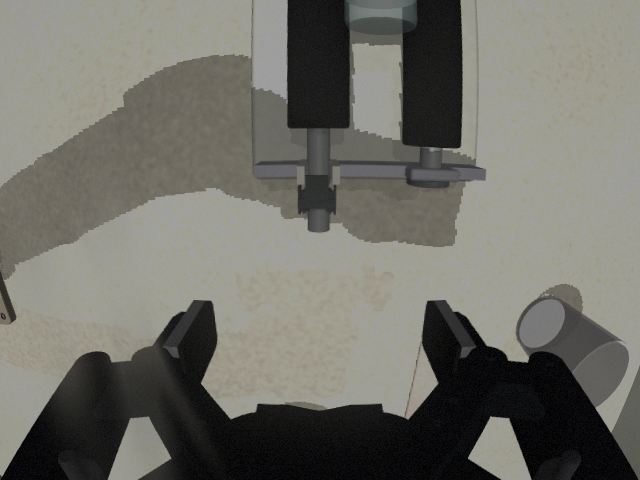

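```bash
python3 -c "
from h import *
shift([510.9,24.3,135],84.7)"
```

```text
shift cm [ 2.95 -0.17  6.62] spin -0.12
```

Emit:
play_rows:
  targets:
    - [0.4,1,-0.1,1.5,0]
    - [0.4,2,-0.17,3.5,0]
    - [0.4,2.95,-0.17,5.2,0]
    - [0.4,2.95,-0.17,6.2,0]
    - [0.4,2.95,-0.17,6.6,0]
    - [0.4,2.95,-0.17,6.6,0]
    - [0.4,2.95,-0.17,6.6,0]
    - [0.4,2.95,-0.17,6.6,0]

```text
clock: 23.7
eef_pos: [510.8, 25.2, 136.0]
tool_rot: [3.14, -0.0, 1.477]
force: [-0.3, 0.1, 0.5]
width: 51.3
gripper_force: 0.0
```

```bash
python3 f.py; python3 look.py w11 clip; python3 -c "
from h import *
shift([510.9,24.3,112],84.7);print(ctrl.read_state()['width'])"
```

```text
[0.01 0.08 0.02] [510.52  25.69 135.81] [-0.01  0.    0.02] [ 3.1412e+00 -1.0000e-04  1.4781e+00] 24.0
[510.3  25.9 135.6]
clip 0.59 [295.0, 262.0, 346.0, 310.0] 1893 [[500.1, 19.4, 91.7], [511.6, 30.5, 101.3], [522.0, 41.8, 102.8]]
shift cm [-0.15  0.08  2.35] spin -0.01
51.11813436112468
```

View pics/w11.png

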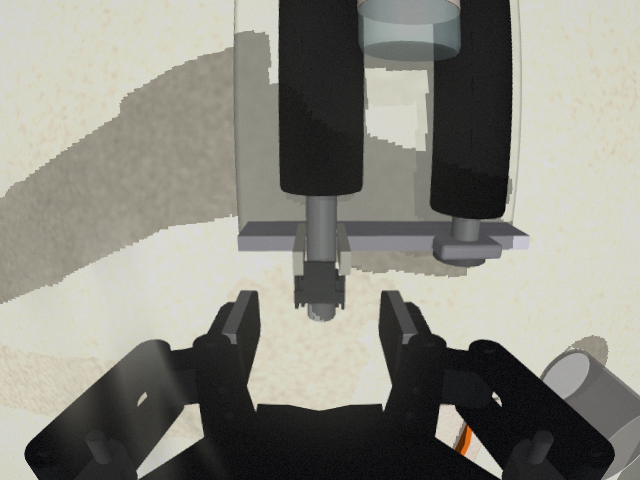

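Emit:
play_rows:
  targets:
    - [0.4,-0.15,0.08,0.4,0]
    - [0.4,-0.15,0.08,1,0]
    - [0.4,-0.15,0.08,1.6,0]
    - [0.4,-0.15,0.08,2,0]
    - [0.4,-0.15,0.08,2.3,0]
    - [0.4,-0.15,0.08,2.35,0]
    - [0.4,-0.15,0.08,2.35,0]
    - [0.4,-0.15,0.08,2.35,0]

```text
clock: 24.9
eef_pos: [511.0, 24.2, 112.0]
tool_rot: [3.141, -0.0, 1.478]
force: [0.9, 0.9, 0.4]
width: 51.1
gripper_force: 0.0
```

```bash
python3 f.py; python3 look.py w12 clip
```

```text
[ 0.27 -0.15  0.23] [511.01  24.24 112.03] [-0.    0.05 -0.01] [ 3.1414e+00 -1.0000e-04  1.4779e+00] 25.2
[510.9  24.3 112. ]
clip 0.87 [289.0, 276.0, 345.0, 333.0] 2562 [[500.0, 19.0, 90.8], [511.7, 30.5, 101.3], [522.0, 41.8, 102.7]]
```

Close gradually.

Emit:
play_rows:
  targets:
    - [0.5,0,0,0,0]
    - [0.55,0,0,0,0]
    - [0.6,0,0,0,0]
    - [0.65,0,0,0,0]
    - [0.7,0,0,0,0]
    - [0.75,0,0,0,0]
    - [0.8,0,0,0,0]
    - [0.85,0,0,0,0]
    - [0.9,0,0,0,0]
    - [1,0,0,0,0]

```text
clock: 26.3
eef_pos: [511.0, 24.2, 112.0]
tool_rot: [3.141, -0.0, 1.478]
force: [0.8, -0.7, 2.2]
width: 21.1
gripper_force: 58.6
```

```bash
python3 f.py; python3 -c "
from h import *
s=ctrl.read_state();print(s['width'],s['gripper_force']);shift([457,-268,160])"
```

```text
[-0.32 -0.02  2.76] [511.01  24.21 111.95] [ 0.04 -0.01  0.02] [ 3.1414 -0.      1.4779] 26.6
21.123643219053513 58.69041681289673
shift cm [-29.6   -2.67  -4.81] spin 0
```

Emit:
play_rows:
  targets:
    - [1,0,0,-0.2,0]
    - [1,0,0,-0.5,0]
    - [1,0,0,-1,0]
    - [1,0,0,-1.6,0]
    - [1,0,0,-2.4,0]
    - [1,0,0,-3.4,0]
    - [1,0,0,-4.4,0]
    - [1,0,0,-5.2,0]
    - [1,0,0,-5.5,0]

```text
clock: 27.5
eef_pos: [511.4, 24.2, 168.1]
tool_rot: [3.14, -0.0, 1.478]
force: [-0.4, 0.7, -0.4]
width: 21.1
gripper_force: 58.7
```

```bash
python3 f.py; python3 look.py w13 clip; python3 -c "
from h import *
s=ctrl.read_state();print(s['width'],s['gripper_force']);shift([457,-269,160]);shift([457,-269,55])
im,D=ctrl.get_image('top')
P=cloud('top',ctrl.trace('top','dish')[0]['pixels'],D); q=P[P[:,2]>26]; print(cv2.minEnclosingCircle(q[:,:2].astype(np.float32)))"
```

```text
[ 0.13 -0.02 -0.71] [510.91  24.29 167.04] [ 0.   -0.04  0.01] [-3.1407e+00  2.0000e-04  1.4779e+00] 27.8
[510.6  24.2 166.4]
clip 0.56 [290.0, 280.0, 348.0, 330.0] 2412 [[501.1, 21.7, 146.0], [511.8, 31.1, 155.7], [521.9, 41.8, 157.0]]
21.560100383229784 58.68436619639397
shift cm [-29.69  -2.62   0.66] spin 0
shift cm [-29.69  -2.61  11.16] spin 0Traceback (most recent call last):
  File "<string>", line 5, in <module>
    P=cloud('top',ctrl.trace('top','dish')[0]['pixels'],D); q=P[P[:,2]>26]; print(cv2.minEnclosingCircle(q[:,:2].astype(np.float32)))
                  ~~~~~~~~~~~~~~~~~~~~~~~~^^^
IndexError: list index out of range
```

View pics/w13.png

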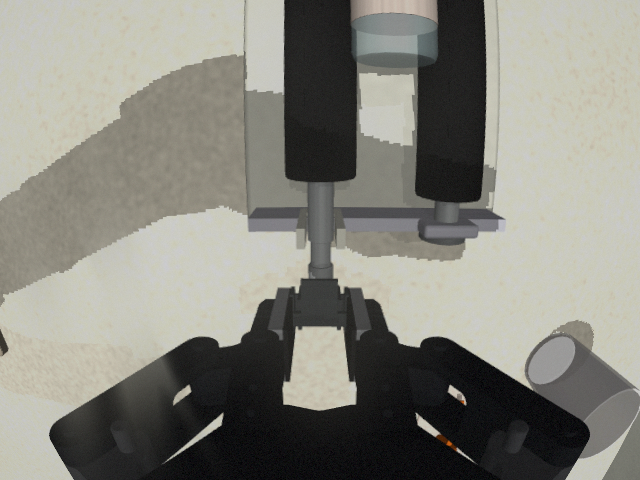

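```bash
python3 - <<'E'
from h import *
d=np.load('w2.npz');T,D,im=d['T'],d['D'],d['im'].astype(int)
m=(im[:,:,2]-im[:,:,0]>40); P=cloud('wrist',m,D,T); q=P[(P[:,2]>26)&(P[:,0]<530)]
c,r=cv2.minEnclosingCircle(q[:,:2].astype(np.float32)); print(c,r)
rr=np.hypot(P[:,0]-c[0],P[:,1]-c[1])
for a in range(0,60,5):
    k=(rr>=a)&(rr<a+5); print(a,k.sum(),np.round(np.percentile(P[k,2],[10,50,90]),1) if k.sum()>3 else '')
shift([c[0],c[1]-2,110]); 
E
```

```text
(457.0625305175781, -270.33673095703125) 54.929473876953125
0 77 [3.6 4.4 5.4]
5 226 [3.6 4.6 5.6]
10 370 [3.7 4.6 5.5]
15 535 [3.8 4.7 5.6]
20 700 [4.4 7.4 9. ]
25 857 [ 8.4  9.6 10.7]
30 1039 [10.2 11.6 13. ]
35 1224 [13.  14.9 16.7]
40 1439 [16.8 18.6 20.8]
45 1091 [21.3 24.7 28.6]
50 1341 [30.1 31.3 32.3]
55 4 [-0.3  0.1  0.8]
shift cm [-30.02  -2.59   5.67] spin 0
```

Emit:
play_rows:
  targets:
    - [1,-3,-0.3,0,0]
    - [1,-7,-0.7,0,0]
    - [1,-11.5,-1.1,0,0]
    - [1,-16,-1.5,0,0]
    - [1,-20.5,-1.9,0,0]
    - [1,-25,-2.3,1.5,0]
    - [1,-28.5,-2.6,3.5,0]
    - [1,-30,-2.6,5.5,0]
    - [1,-30,-2.6,5.7,0]
    - [1,-30,-2.6,5.7,0]

```text
clock: 29.0
eef_pos: [456.7, -271.4, 109.3]
tool_rot: [-3.14, -0.001, 1.477]
force: [-0.2, 1.1, -0.3]
width: 21.2
gripper_force: 58.8
```

```bash
python3 f.py; python3 -c "
from h import *
s=ctrl.read_state();print(s['width']);shift([457,-272.3,40])"
```

```text
[ 0.36  0.04 -0.43] [ 457.97 -270.88  110.45] [ 0.02  0.07 -0.  ] [3.1404 0.     1.4798] 29.3
20.974261211784757
shift cm [-0.12 -0.1   7.06] spin 0
```

Emit:
play_rows:
  targets:
    - [1,-0.1,-0.1,1,0]
    - [1,-0.1,-0.1,3,0]
    - [1,-0.1,-0.1,4.8,0]
    - [1,-0.1,-0.1,6,0]
    - [1,-0.1,-0.1,6.6,0]
    - [1,-0.1,-0.1,6.9,0]
    - [1,-0.1,-0.1,7,0]
    - [1,-0.1,-0.1,7,0]
    - [1,-0.1,-0.1,7,0]

```text
clock: 30.2
eef_pos: [456.4, -273.2, 40.4]
tool_rot: [3.141, 0.0, 1.478]
force: [0.1, 0.2, 0.1]
width: 21.1
gripper_force: 58.8
```

```bash
python3 f.py
```

```text
[-0.02 -0.08 -0.26] [ 456.31 -273.06   40.21] [-0.01  0.01  0.04] [3.1413e+00 1.0000e-04 1.4780e+00] 30.5
```

Emit:
play_rows:
  targets:
    - [1,0,0,0.1,0]
    - [1,0,0,0.2,0]
    - [1,0,0,0.3,0]
    - [1,0,0,0.3,0]
    - [1,0,0,0.3,0]

```text
clock: 31.0
eef_pos: [456.0, -273.0, 36.8]
tool_rot: [-3.141, -0.0, 1.478]
force: [0.0, 0.9, -0.8]
width: 21.0
gripper_force: 58.8
```

```bash
python3 f.py
```

```text
[ 0.1   0.09 -0.33] [ 456.11 -272.98   36.86] [0.   0.01 0.02] [ 3.1416 -0.      1.4779] 31.3
```

Emit:
play_rows:
  targets:
    - [0.72,0,0,0,0]
    - [0.68,0,0,0,0]
    - [0.65,0,0,0,0]
    - [0.65,0,0,0,0]
    - [0.65,0,0,0,0]
    - [0.65,0,0,-1,0]
    - [0.65,0,0,-2.5,0]
    - [0.5,0,0,-5,0]
    - [0.3,0,0,-9,0]
    - [0,0,0,-14,0]

```text
clock: 32.3
eef_pos: [455.0, -272.3, 177.7]
tool_rot: [-3.139, -0.001, 1.478]
force: [1.8, -0.5, -0.8]
width: 70.0
gripper_force: 0.0
```

Emit:
play_rows:
  targets:
    - [0,0,0,-2,0]
    - [0,0,0,-4,0]
    - [0,0,0,-4,0]
    - [0,0,0,-4,0]

```text
clock: 32.7
eef_pos: [456.1, -272.8, 217.4]
tool_rot: [3.141, 0.0, 1.478]
force: [0.0, 0.1, 0.1]
width: 85.9
gripper_force: 0.0
```

```bash
python3 look.py w14 clip wedge dish
```

```text
[ 456.1 -272.8  217.4]
clip 0.89 [310.0, 193.0, 333.0, 221.0] 572 [[446.9, -278.0, 15.0], [457.8, -267.2, 25.8], [468.0, -255.3, 27.3]]
wedge 0.68 [470.0, 91.0, 516.0, 241.0] 3112 [[603.5, -305.0, 9.7], [616.6, -255.6, 29.5], [635.1, -177.3, 33.0]]
dish 0.9 [254.0, 148.0, 381.0, 276.0] 11876 [[408.5, -319.9, 4.3], [456.8, -273.4, 17.3], [505.8, -222.0, 32.4]]
```

View pics/w14.png

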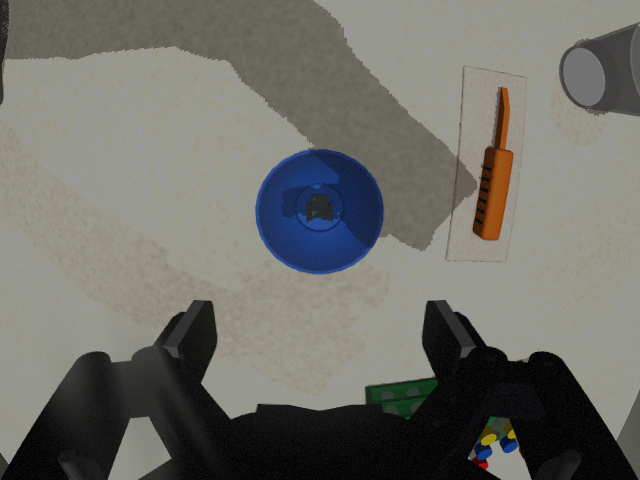

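The clip stands in the dish at (320,207), and the wedge lies flat on its pad around (493,165). The arm is clear of everything.

```bash
python3 -c "
from cell import ctrl
print(ctrl.finish_job())"
```

```text
the job is handed in; nothing more can be done
None
```

The clip was sprung off with the wedge and set in the blue dish, the wedge is back flat on its pad, and the job was handed in at about 33 s; no verdict came back.

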